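Return the service bottles from the bench caddy to their colour-coded bins

ROBOT

A 7-joint arm with a two-finger parallel gripper is mounted at the origin on the work surface. World frame = base frame: x ahead of the robot, y to its left, z up, the work surface at z = 0. Lengths are in m, angles in rad, forces in N, time in s.
With the tool pointing down it reaches from about 0.35 to 0.9 m from the base axis. Payload 19.9 kg.
Tool frame: the origin (TCP) lies midway between the tips of the shut fingers; the grasp point (between the pads) lies behind it (bot.tcp_to_grasp is the z of the grasp point in the tool frame, in m); z points along the fingers, y is the line along which they close (so a half turn about z gives the same grasp; the last joint's range is limited). The gripper opens to 85 mm and grips with 20 to 120 N. Pads are 22 mm wide; open, the fingers measure 114 mm over their backs; the gripper's body (76 mm by 85 mm) begins 54 mm behind the grasp point. The pads swing forward as they close: fully open they stand 13 mm farther back than shut.
Start: joints at [1.21, 0.417, -0.01, 1.614, 0.005, 1.111, -0.053], TCP at [0.196, -0.593, 0.231] pointing down, gripper open.
Joint ranges: [-2.81, 2.81], [-0.39, 2.02], [-1.27, 1.25], [0.06, 2.57], [-1.19, 4.33], [0.19, 2], [-2.82, 2.82]. Speed limits (rad/s): [1.89, 1.89, 2.39, 2.39, 3.01, 3.01, 3.01].

INTERFACE

Orientations are given as a unit quaternion [w, x, y, z].
In Python, from cell import bot gives the robot as it stands.
- The arm moves only by the tool apply_moves, never from a script. Its argument "plan" is a list of rows, each a list of 5 numbers: the opening, from -1 (shut) to 1 (fully open), so that 0 is half open, then the shift along the world's x, y, z as a fraction of full scale, then the turn about the world's z as a fraction of full scale. A call has 1 to 5 rows; each row shifts and turns the commanded pose from where the row before left it; what a row does not reach is not made up. Full scale, the value 1, is 1000 mm for a shift and 0.15 rad for a turn. A row lasts 1/10 s, in which the tool goes at most 50 mm and 8.59 degrees, less where a joint would pass 70% of its speed; a pose out of reach is approached as far as the arm can. A call with a number of a shift or a turn outside -1 to 1 is refused whole. A call with a gripper value outside its range is refused whole. The fingers move at their own pace and stop on an object; "squeeze" is the grip in N (left out, the last holds). Time passes only in rows, so rows that do not move let the fingers close. It gives the time, the measured TCP pose, the force, the opening and the grip force at its end, in the units of the state.
- bot.read_state(): the state, without advancing time (a new reading comes with each control period).
- bot.grab_frame(name): name is "scene" or "top" or "wrist"; returns a dict with "img" (420x560x3 uint8, red, green, blue), "intrinsics" (3x3 intrinsics, pixels), "k1" (the pictures are not rectified: a ray, as slopes to the right and down, at radius r is drawn at 1 + k1 r^2 times it, then the intrinsics apply), "world_from_camera" (4x4, takes a point from camera to world coordinates). Camera axes: x right, y up, looking along -z (the intrinsics and any distortion apply to the point x, -y, -z); pixel columns grow to the right and rows downward; lengths in m; the calibration is good to about 2 mm. A picture is of the moment at which its call begins. There is no depth.
- bot.job_done(): hands the job in; it is judged then, once.
The state is a dict: "time_s": time; "qpos": joint angles; "joint_vel": joint speeds; "tau": joint torques, N m; "eef_pos": TCP position; "ee_rot": TCP orientation; "ft_force": force on the tool from outside, world axes, zero at the start; "ft_torque": the same for the moment, N m; "width": finger opening in m; "finger_force": force on a finger pad.
Only numpy, scipy, OpenCV 4.12 (cv2) and the standard library are available. Lean on these libraries where they do the work, as an engineer would, in place of code of your own. Each camera call takes 0.05 s, during which the arm holds its last target. There are 200 camera calls.

TASK

The job is finished, so put the service bottles from the grey caddy back on the bin shelf: stand the red, blue, green and yellow bottles upright, each in the bin of its own colour. Set them down rather than dropping them, tip none over, and leave the black bottle where it stands in the caddy.

Things in the scene. Friction and masses are not known exactly. Their poses are not given: they have to be found in the camera images.
- red_bottle: Upright 100 ml white plastic bottle with a red label sleeve and a red cap; straight round body 42 mm diameter up to 92 mm above its underside, then a shoulder and a 31 mm wide cap, 128 mm in all, about 0.11 kg. Starts in a compartment of the grey caddy. Origin at the centre of its underside, z up through the cap.
- blue_bottle: Upright 100 ml white plastic bottle with a blue label sleeve and a blue cap; straight round body 42 mm diameter up to 92 mm above its underside, then a shoulder and a 31 mm wide cap, 128 mm in all, about 0.11 kg. Starts in a compartment of the grey caddy. Origin at the centre of its underside, z up through the cap.
- green_bottle: Upright 100 ml white plastic bottle with a green label sleeve and a green cap; straight round body 42 mm diameter up to 92 mm above its underside, then a shoulder and a 31 mm wide cap, 128 mm in all, about 0.11 kg. Starts in a compartment of the grey caddy. Origin at the centre of its underside, z up through the cap.
- yellow_bottle: Upright 100 ml white plastic bottle with a yellow label sleeve and a yellow cap; straight round body 42 mm diameter up to 92 mm above its underside, then a shoulder and a 31 mm wide cap, 128 mm in all, about 0.11 kg. Starts in a compartment of the grey caddy. Origin at the centre of its underside, z up through the cap.
- black_bottle: Upright 100 ml white plastic bottle with a black label sleeve and a black cap; straight round body 42 mm diameter up to 92 mm above its underside, then a shoulder and a 31 mm wide cap, 128 mm in all, about 0.11 kg. Stands in the same row in the caddy and stays there. Origin at the centre of its underside, z up.
- red_bin: Small open-topped red plastic parts bin, 92 mm deep (its own x) by 76 mm wide (its own y) by 46 mm high, walls and floor 3 mm; the front toward its -x (the robot's side) is cut down to 24 mm. It stands fixed in the row of five bins (pitch 80 mm) on the low steel shelf. Inside 86 x 70 mm, so a bottle stands in it freely. Origin at the centre of its underside; the inner floor is 3 mm above the origin; z up.
- blue_bin: Small open-topped blue plastic parts bin, 92 mm deep (its own x) by 76 mm wide (its own y) by 46 mm high, walls and floor 3 mm; the front toward its -x (the robot's side) is cut down to 24 mm. It stands fixed in the row of five bins (pitch 80 mm) on the low steel shelf. Inside 86 x 70 mm, so a bottle stands in it freely. Origin at the centre of its underside; the inner floor is 3 mm above the origin; z up.
- green_bin: Small open-topped green plastic parts bin, 92 mm deep (its own x) by 76 mm wide (its own y) by 46 mm high, walls and floor 3 mm; the front toward its -x (the robot's side) is cut down to 24 mm. It stands fixed in the row of five bins (pitch 80 mm) on the low steel shelf. Inside 86 x 70 mm, so a bottle stands in it freely. Origin at the centre of its underside; the inner floor is 3 mm above the origin; z up.
- yellow_bin: Small open-topped yellow plastic parts bin, 92 mm deep (its own x) by 76 mm wide (its own y) by 46 mm high, walls and floor 3 mm; the front toward its -x (the robot's side) is cut down to 24 mm. It stands fixed in the row of five bins (pitch 80 mm) on the low steel shelf. Inside 86 x 70 mm, so a bottle stands in it freely. Origin at the centre of its underside; the inner floor is 3 mm above the origin; z up.
- caddy: Grey sheet-steel bottle caddy, fixed: one row of five square compartments along its own y (pitch 61 mm, 58 mm square inside), 311 mm long (y) by 64 mm deep (x), walls and dividers 35 mm high, end plates 48 mm, floor 4 mm thick. Origin at the centre of its underside, z up; its -x side faces the robot.

How it is judged:
By the outcome, as a careful person would: the job done as asked, in the order asked, and still so for the second after the job is handed in, with the robot touching nothing.
It also fails if it takes over 102 s, if anything falls off the work surface, if the arm or the gripper's body presses on something with over 40 N, if the wrist force passes 120 N, or if a joint passes its speed limit or range.

## Working session

There is one attempt and no reset: what is moved stays moved. The work goes in short steps, Python scripts to look and compute and a tool call to move; the robot and the scene stay as the last step left them, time stands still between calls to the robot, and variables do not carry over. Pictures are saved under pics/ and viewed, at most 14 in all, crops included, and the job is handed in when it is done.

Besides the shell and the picture viewer there is one more tool, called after ">>>" as name(argument=value, ...), one argument or row to a line, values as JSON. apply_moves: Moves the arm, as the interface text tells. Shift numbers are shares of 1000 mm and turn numbers shares of 0.15 rad, none past 1 either way. Its arguments: {"type":"object","properties":{"plan":{"type":"array"},"squeeze":{"type":"number"}},"required":["plan"]}

```bash
mkdir -p pics; cat > h.py <<'E'
import numpy as np, cv2
from cell import bot
def snap(n,f):
    d=bot.grab_frame(n); cv2.imwrite(f'pics/{f}.png',cv2.cvtColor(d['img'],cv2.COLOR_RGB2BGR)); return d
def onplane(d,uv,z):
    K=np.array(d['intrinsics']);k1=d['k1'];T=np.array(d['world_from_camera'])
    uv=np.array(uv,float).reshape(-1,1,2)
    p=cv2.undistortPoints(uv,K,np.array([k1,0,0,0,0.]))[:,0]
    r=np.c_[p[:,0],-p[:,1],-np.ones(len(p))]@T[:3,:3].T
    o=T[:3,3]; return o+r*((z-o[2])/r[:,2])[:,None]
E
python3 - <<'E'
from h import *
s=bot.read_state(); print({k:np.round(v,3).tolist() for k,v in s.items()}, bot.tcp_to_grasp)
for n in ['top','scene']:
    d=snap(n,n+'0'); print(n,d['k1'],np.round(d['intrinsics'],1).tolist(),np.round(d['world_from_camera'],3).tolist())
E
```

```text
{'time_s': 0.0, 'qpos': [1.21, 0.418, -0.01, 1.614, 0.005, 1.111, -0.053], 'joint_vel': [-0.001, 0.001, 0.0, -0.001, 0.001, -0.001, -0.002], 'tau': [-0.0, -86.447, 0.679, -43.49, 0.019, 0.007, 0.0], 'eef_pos': [0.196, -0.593, 0.231], 'ee_rot': [-0.001, 0.987, 0.159, -0.0], 'ft_force': [0.233, -0.508, 0.814], 'ft_torque': [-0.016, -0.008, -0.052], 'finger_force': 0.0, 'width': 0.085} -0.0187
top -0.059361732830106914 [[534.2, 0.0, 273.8], [0.0, 534.2, 199.0], [0.0, 0.0, 1.0]] [[0.017, 0.994, -0.104, 0.433], [-0.999, 0.021, 0.034, 0.042], [0.036, 0.104, 0.994, 1.033], [0.0, 0.0, 0.0, 1.0]]
scene -0.01195044377312192 [[465.6, 0.0, 278.7], [0.0, 465.6, 214.2], [0.0, 0.0, 1.0]] [[-0.624, -0.532, 0.573, 1.043], [0.782, -0.416, 0.464, 0.451], [-0.008, 0.737, 0.675, 0.629], [0.0, 0.0, 0.0, 1.0]]
```

View pics/top0.png

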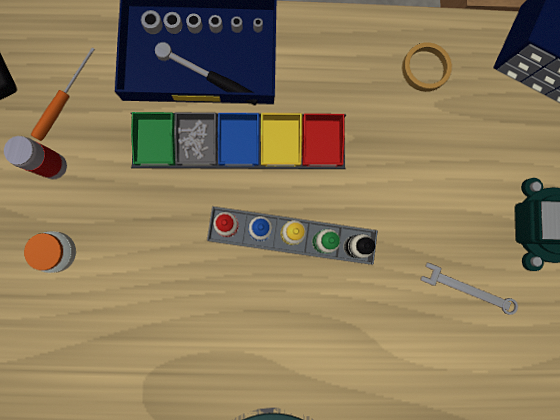

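View pics/scene0.png

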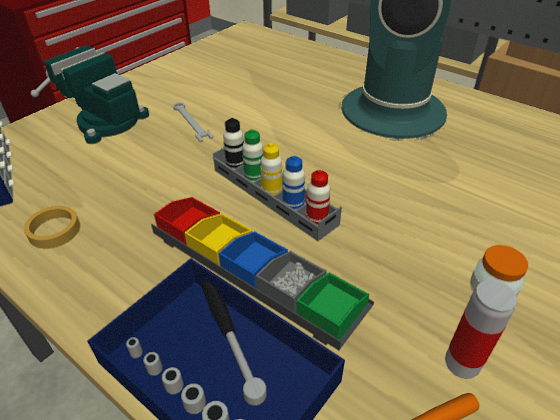

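The top view shows the caddy row, left to right, as red (225,223), blue (260,227), yellow (293,231), green (327,240) and black (363,245). The bins run green, grey, blue, yellow, red from (153,138) to (323,138). The scene view agrees. Next I'll measure positions.

```bash
cat > m.py <<'E'
from h import *
R={'red':[(0,6),(172,180)],'blue':[(100,125)],'green':[(45,85)],'yellow':[(22,32)]}
def masks(img,c,s=120):
    hsv=cv2.cvtColor(img,cv2.COLOR_RGB2HSV); m=0
    for a,b in R[c]: m=m|cv2.inRange(hsv,(a,s,60),(b,255,255))
    return cv2.morphologyEx(m,cv2.MORPH_OPEN,np.ones((3,3),np.uint8))
def blobs(img,c,win,s=120):
    m=masks(img,c,s); x0,y0,x1,y1=win; k=np.zeros_like(m);k[y0:y1,x0:x1]=m[y0:y1,x0:x1]
    cs,_=cv2.findContours(k,0,cv2.CHAIN_APPROX_NONE); return max(cs,key=cv2.contourArea)
E
python3 - <<'E'
from m import *
t=bot.grab_frame('top'); s=bot.grab_frame('scene')
for c in R:
    b=blobs(t['img'],c,(205,205,385,265),130); (u,v),r=cv2.minEnclosingCircle(b)
    p=onplane(t,[(u,v)],.132)[0]; print('cap',c,np.round((u,v,r),1),np.round(p,4))
    b=blobs(t['img'],c,(128,110,350,168)); q=cv2.boxPoints(cv2.minAreaRect(b)); print(' bin',np.round(q,1).tolist(),'z0.06',np.round(onplane(t,q,.06)[:,:2],3).tolist())
    h=blobs(s['img'],c,(150,190,375,345)); a=cv2.approxPolyDP(cv2.convexHull(h),2.5,True)[:,0]; print(' scene',a.tolist())
q=[(213,208),(377,230),(373,264),(208,240)]
print(np.round(onplane(t,q,.04),3).tolist())
cv2.imwrite('pics/topc.png',cv2.cvtColor(cv2.resize(t['img'][100:275,125:385],None,fx=3,fy=3,interpolation=2),cv2.COLOR_RGB2BGR))
cv2.imwrite('pics/scc.png',cv2.cvtColor(cv2.resize(s['img'][180:360,145:385],None,fx=3,fy=3,interpolation=2),cv2.COLOR_RGB2BGR))
E
```

```text
cap red [224.4 222.6   8.7] [0.4857 0.0938 0.132 ]
 bin [[302.0, 114.0], [344.0, 114.0], [344.0, 165.0], [302.0, 165.0]] z0.06 [[0.696, -0.041], [0.698, -0.12], [0.601, -0.12], [0.599, -0.042]]
 scene [[217, 211], [185, 242], [158, 227], [155, 213], [169, 203], [194, 198]]
cap blue [260.2 226.9   8.5] [0.4796 0.0333 0.132 ]
 bin [[218.0, 119.0], [258.0, 119.0], [258.0, 164.0], [218.0, 164.0]] z0.06 [[0.682, 0.115], [0.684, 0.041], [0.599, 0.039], [0.597, 0.113]]
 scene [[229, 344], [150, 344], [150, 320], [191, 284], [197, 283]]
cap green [330.1 240.2   8.5] [ 0.4593 -0.0852  0.132 ]
 bin [[133.0, 113.0], [172.0, 113.0], [172.0, 163.0], [133.0, 163.0]] z0.06 [[0.69, 0.273], [0.691, 0.201], [0.597, 0.197], [0.596, 0.268]]
 scene [[328, 273], [368, 294], [367, 303], [340, 338], [296, 312], [297, 299], [314, 281]]
cap yellow [295.2 231.    8.8] [ 0.4738 -0.0258  0.132 ]
 bin [[260.0, 113.0], [301.0, 113.0], [301.0, 165.0], [260.0, 165.0]] z0.06 [[0.696, 0.037], [0.698, -0.039], [0.599, -0.04], [0.597, 0.035]]
 scene [[223, 213], [252, 231], [216, 263], [187, 245], [185, 231], [201, 219]]
[[0.518, 0.121, 0.04], [0.483, -0.187, 0.04], [0.419, -0.179, 0.04], [0.458, 0.128, 0.04]]
```

View pics/topc.png

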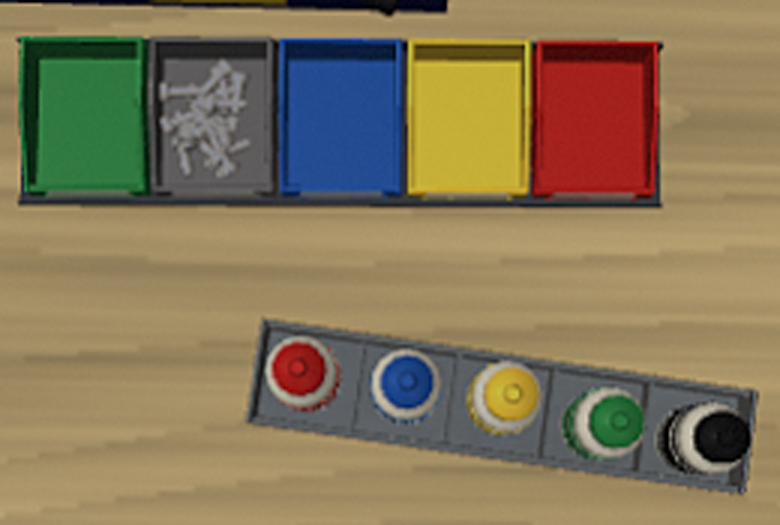

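View pics/scc.png

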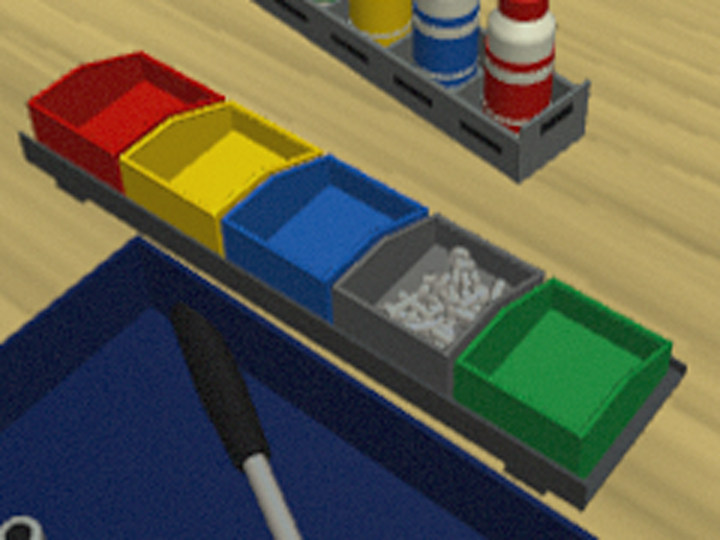

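The top crop shows the rim corners: red back-right (345,114.7) and green back-left (132.3,113). The scene crop shows the same corners at (155,214.3) and (340,325). I'll triangulate the rims and cross-check the caps in the scene view.

```bash
python3 - <<'E'
from m import *
t=bot.grab_frame('top'); s=bot.grab_frame('scene')
def tri(a,b):
    A=[];B=[]
    for d,uv in((t,a),(s,b)):
        o=np.array(d['world_from_camera'])[:3,3]; r=onplane(d,[uv],0)[0]-o; r/=np.linalg.norm(r); P=np.eye(3)-np.outer(r,r);A.append(P);B.append(P@o)
    p=np.linalg.solve(A[0]+A[1],B[0]+B[1]); return np.round(p,4), np.round(max(np.linalg.norm(A[i]@p-B[i]) for i in(0,1)),4)
print('rim red',tri((345,114.7),(155,214.3)),'green',tri((132.3,113),(340,325)))
print('floor? front shelf corner',np.round(onplane(t,[(131.5,167.5),(345,168)],.03),3).tolist())
for c in R:
    w={'red':(305,165,335,195),'blue':(280,150,306,176),'green':(242,125,264,150),'yellow':(260,140,284,164)}[c]
    b=blobs(s['img'],c,w,100); x,y,ww,h=cv2.boundingRect(b)
    u=blobs(t['img'],c,(205,205,385,265),130); cu,_=cv2.minEnclosingCircle(u)
    print(c,(x,y,ww,h),tri(cu,(x+ww/2,y+ww*.35)))
E
```

```text
rim red (array([ 0.697 , -0.1219,  0.0556]), np.float64(0.0013)) green (array([0.6898, 0.2753, 0.0587]), np.float64(0.0008))
floor? front shelf corner [[0.592, 0.278, 0.03], [0.601, -0.127, 0.03]]
red (312, 171, 16, 16) (array([0.4862, 0.0952, 0.1171]), np.float64(0.0006))
blue (286, 156, 16, 16) (array([0.4803, 0.0332, 0.1188]), np.float64(0.0))
green (245, 130, 15, 14) (array([ 0.4595, -0.0869,  0.1179]), np.float64(0.0004))
yellow (260, 140, 24, 24) (array([ 0.4737, -0.0259,  0.1198]), np.float64(0.0011))
```

>>> apply_moves(
  plan=[
    [1, 0.018, 0.043, 0, 0.5],
    [1, 0.018, 0.043, 0, 0.5],
    [1, 0.018, 0.043, 0, 0.5],
    [1, 0.018, 0.043, 0, 0.5],
    [1, 0.018, 0.043, 0, 0.5],
  ],
  squeeze=40,
)

```text
time_s: 0.8
eef_pos: [0.2862, -0.3767, 0.2313]
ee_rot: [0.0, 0.94, 0.341, -0.0]
ft_force: [1.7, -0.0, 0.3]
width: 0.0855
finger_force: 0.0
```

>>> apply_moves(
  plan=[
    [1, 0.018, 0.043, 0, 0.5],
    [1, 0.018, 0.043, 0, 0.5],
    [1, 0.018, 0.043, 0, 0.5],
    [1, 0.018, 0.043, 0, 0.5],
    [1, 0.018, 0.043, 0, 0.5],
  ],
)

```text
time_s: 1.3
eef_pos: [0.3762, -0.1617, 0.2315]
ee_rot: [0.0, 0.86, 0.511, 0.0]
ft_force: [0.4, -1.3, -0.7]
width: 0.0854
finger_force: 0.0
```

>>> apply_moves(
  plan=[
    [1, 0.018, 0.043, 0, 0.5],
    [1, 0.018, 0.043, 0, 0.5],
    [1, 0.018, 0.043, 0, 0.5],
    [1, 0.018, 0.043, 0, 0.5],
    [1, 0.018, 0.043, 0, 0.5],
  ],
)

```text
time_s: 1.8
eef_pos: [0.4663, 0.0533, 0.2316]
ee_rot: [0.0, 0.75, 0.662, 0.0]
ft_force: [0.9, -1.0, -0.1]
width: 0.0855
finger_force: 0.0
```

>>> apply_moves(
  plan=[
    [1, 0.018, 0.043, 0, 0.5],
    [1, 0, 0, 0, 0],
    [1, 0, 0, 0, 0],
    [1, 0, 0, 0, 0],
  ],
)

```text
time_s: 2.2
eef_pos: [0.4837, 0.0936, 0.2311]
ee_rot: [0.0, 0.726, 0.688, -0.0]
ft_force: [0.1, 0.6, 0.4]
width: 0.0852
finger_force: 0.0
```

>>> apply_moves(
  plan=[
    [1, 0.002, 0, -0.04, 0],
    [1, 0, 0, -0.04, 0],
    [1, 0, 0, -0.04, 0],
    [1, 0, 0, -0.03, 0],
    [1, 0, 0, -0.018, 0],
  ],
)

```text
time_s: 2.7
eef_pos: [0.4848, 0.0928, 0.0612]
ee_rot: [-0.0, 0.726, 0.688, -0.001]
ft_force: [-0.8, 0.3, 0.0]
width: 0.0855
finger_force: 0.0
```

>>> apply_moves(
  plan=[
    [-1, 0, 0, 0, 0],
    [-1, 0, 0, 0, 0],
    [-1, 0, 0, 0, 0],
    [-1, 0, 0, 0, 0],
    [-1, 0, 0, 0, 0],
  ],
)

```text
time_s: 3.2
eef_pos: [0.4866, 0.0943, 0.0647]
ee_rot: [0.001, 0.725, 0.688, 0.001]
ft_force: [-1.9, -0.8, 8.6]
width: 0.041
finger_force: 39.3
```

>>> apply_moves(
  plan=[
    [-1, 0, 0, 0, 0],
    [-1, 0, 0, 0.004, 0],
    [-1, 0, 0, 0.01, 0],
    [-1, 0, 0, 0.02, 0],
    [-1, 0, 0, 0.03, 0],
  ],
)

```text
time_s: 3.7
eef_pos: [0.4853, 0.0945, 0.1281]
ee_rot: [-0.001, 0.725, 0.689, -0.001]
ft_force: [0.1, 0.9, 0.4]
width: 0.0409
finger_force: 40.5
```

```bash
python3 -c "
from h import *
s=bot.read_state(); print(s['eef_pos'],s['width'],s['finger_force'],s['ft_force'])
snap('scene','s1')"
```

```text
[0.48526725 0.09445055 0.12808032] 0.040867204852968464 40.53758919239044 [0.13542584 0.88054134 0.36997815]
```

View pics/s1.png

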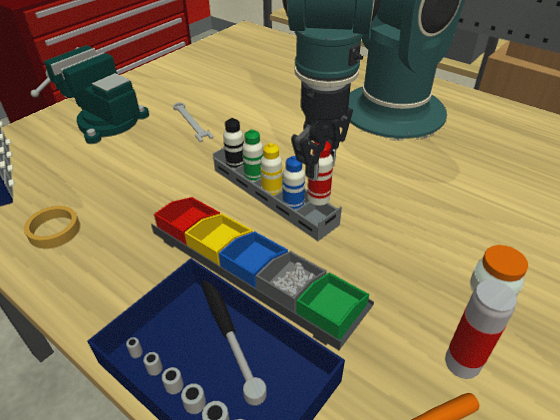

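The red bottle is held upright and is clear of the caddy (about (320,180)). Now I'll carry it to the red bin.

>>> apply_moves(
  plan=[
    [-1, 0, 0, 0.04, 0],
    [-1, 0, 0, 0.037, 0],
    [-1, 0.01, -0.01, 0.01, 0],
    [-1, 0.02, -0.022, 0, 0],
    [-1, 0.025, -0.028, 0, 0],
  ],
)

```text
time_s: 4.25
eef_pos: [0.5416, 0.034, 0.2154]
ee_rot: [0.001, 0.725, 0.689, 0.0]
ft_force: [0.6, 0.5, -1.0]
width: 0.0412
finger_force: 40.9
```

>>> apply_moves(
  plan=[
    [-1, 0.03, -0.033, 0, 0],
    [-1, 0.03, -0.033, 0, 0],
    [-1, 0.025, -0.027, 0, 0],
    [-1, 0.017, -0.017, 0, 0],
    [-1, 0.008, -0.008, 0, 0],
  ],
)

```text
time_s: 4.75
eef_pos: [0.6517, -0.0861, 0.2137]
ee_rot: [-0.0, 0.726, 0.688, -0.0]
ft_force: [-0.1, 0.7, -1.3]
width: 0.041
finger_force: 40.9
```

>>> apply_moves(
  plan=[
    [-1, 0, 0, -0.02, 0],
    [-1, 0, 0, -0.03, 0],
    [-1, 0, 0, -0.03, 0],
    [-1, 0, 0, -0.02, 0],
    [-1, 0, 0, 0, 0],
  ],
)

```text
time_s: 5.25
eef_pos: [0.6491, -0.0829, 0.1118]
ee_rot: [-0.002, 0.725, 0.689, -0.001]
ft_force: [0.2, -0.5, -0.4]
width: 0.0412
finger_force: 40.9
```

```bash
python3 -c "
from h import *
snap('scene','s2');s=bot.read_state(); print(s['eef_pos'],s['width'],s['ft_force'])"
```

```text
[ 0.65022485 -0.08300564  0.1138377 ] 0.04100564328546044 [-0.20926588 -0.87681552 -0.2527833 ]
```

View pics/s2.png

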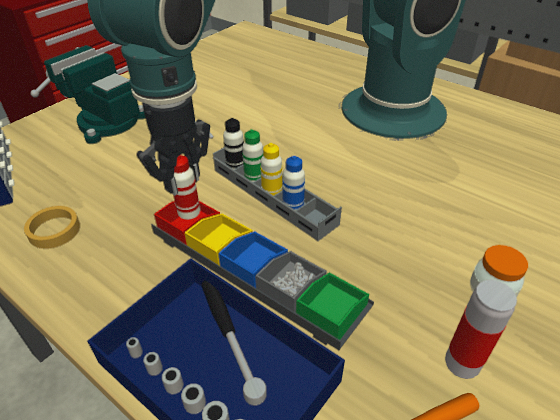

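The red bottle hangs over the red bin (about (187,190)). I'll lower it in small steps until I feel contact.

>>> apply_moves(
  plan=[
    [-1, 0, 0, -0.015, 0],
    [-1, 0, 0, -0.012, 0],
    [-1, 0, 0, -0.006, 0],
    [-1, 0, 0, -0.002, 0],
    [-1, 0, 0, 0, 0],
  ],
)

```text
time_s: 5.8
eef_pos: [0.651, -0.0834, 0.0793]
ee_rot: [-0.0, 0.725, 0.688, -0.0]
ft_force: [0.3, 0.3, -1.9]
width: 0.0409
finger_force: 40.9
```

>>> apply_moves(
  plan=[
    [-1, 0, 0, -0.002, 0],
    [-1, 0, 0, -0.001, 0],
    [-1, 0, 0, 0, 0],
  ],
)

```text
time_s: 6.1
eef_pos: [0.6515, -0.0834, 0.0786]
ee_rot: [0.001, 0.725, 0.688, 0.0]
ft_force: [-12.3, 0.3, 29.8]
width: 0.0408
finger_force: 44.4
```

>>> apply_moves(
  plan=[
    [-1, 0, 0, 0.0015, 0],
    [-1, 0, 0, 0, 0],
  ],
)

```text
time_s: 6.3
eef_pos: [0.6514, -0.0835, 0.0787]
ee_rot: [0.001, 0.725, 0.688, 0.0]
ft_force: [-5.0, 1.0, 13.1]
width: 0.0406
finger_force: 42.2
```

>>> apply_moves(
  plan=[
    [-1, 0, 0, 0.001, 0],
    [-1, 0, 0, 0, 0],
    [-0.1, 0, 0, 0, 0],
    [0.2, 0, 0, 0, 0],
    [1, 0, 0, 0, 0],
  ],
)

```text
time_s: 6.8
eef_pos: [0.6508, -0.0835, 0.0786]
ee_rot: [-0.0, 0.725, 0.688, -0.0]
ft_force: [-1.0, 0.4, 0.3]
width: 0.0642
finger_force: 0.0
```

>>> apply_moves(
  plan=[
    [1, 0, 0, 0, 0],
    [1, 0, 0, 0, 0],
    [1, 0, 0, 0.01, 0],
    [1, 0, 0, 0.03, 0],
    [1, 0, 0, 0.045, 0],
  ],
)

```text
time_s: 7.3
eef_pos: [0.6497, -0.0834, 0.1635]
ee_rot: [-0.001, 0.725, 0.689, -0.001]
ft_force: [-0.5, 0.6, 0.1]
width: 0.0856
finger_force: 0.0
```

```bash
python3 -c "
from h import *
snap('scene','s3');s=bot.read_state(); print(s['eef_pos'],s['width'],s['ft_force'])"
```

```text
[ 0.65329991 -0.08311507  0.17270581] 0.08523899199311896 [3.74133912 0.21320933 9.71925056]
```

View pics/s3.png

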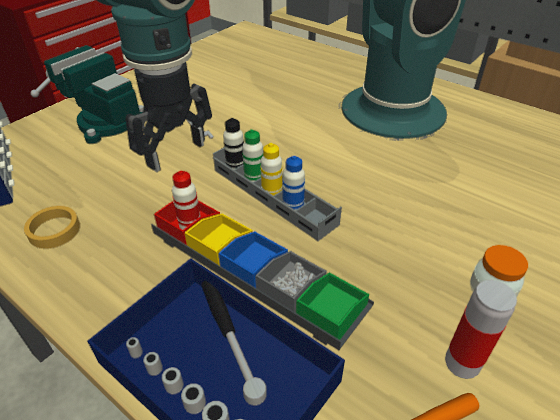

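The red bottle stands in its bin (about (185,195)). Blue is next.

>>> apply_moves(
  plan=[
    [1, 0, 0, 0.04, 0],
    [1, -0.02, 0.014, 0, 0],
    [1, -0.04, 0.028, 0, 0],
    [1, -0.04, 0.028, 0, 0],
    [1, -0.04, 0.028, 0, 0],
  ],
)

```text
time_s: 7.85
eef_pos: [0.5093, 0.0155, 0.2042]
ee_rot: [0.0, 0.725, 0.688, 0.0]
ft_force: [1.7, 1.8, 1.1]
width: 0.0857
finger_force: 0.0
```

>>> apply_moves(
  plan=[
    [1, -0.022, 0.014, 0, 0],
    [1, -0.008, 0.0045, 0, 0],
    [1, 0, 0, 0, 0],
    [1, 0, 0, -0.02, 0],
    [1, 0, 0, -0.035, 0],
  ],
)

```text
time_s: 8.35
eef_pos: [0.4835, 0.0321, 0.1498]
ee_rot: [0.002, 0.726, 0.688, 0.002]
ft_force: [2.2, -0.8, -1.3]
width: 0.0854
finger_force: 0.0
```

>>> apply_moves(
  plan=[
    [1, 0, 0, -0.035, 0],
    [1, 0, 0, -0.03, 0],
    [1, 0, 0, -0.015, 0],
    [1, 0, 0, -0.0055, 0],
    [1, 0, 0, 0, 0],
  ],
)

```text
time_s: 8.85
eef_pos: [0.4815, 0.0329, 0.0634]
ee_rot: [-0.0, 0.725, 0.688, -0.0]
ft_force: [-0.9, 0.3, 0.1]
width: 0.0851
finger_force: 0.0
```

>>> apply_moves(
  plan=[
    [-1, 0, 0, 0, 0],
    [-1, 0, 0, 0, 0],
    [-1, 0, 0, 0, 0],
    [-1, 0, 0, 0, 0],
    [-1, 0, 0, 0, 0],
  ],
)

```text
time_s: 9.35
eef_pos: [0.4813, 0.033, 0.0641]
ee_rot: [0.001, 0.725, 0.688, 0.0]
ft_force: [-2.5, -0.3, 10.8]
width: 0.0413
finger_force: 38.9
```

>>> apply_moves(
  plan=[
    [-1, 0, 0, 0, 0],
    [-1, 0, 0, 0.01, 0],
    [-1, 0, 0, 0.03, 0],
    [-1, 0, 0, 0.04, 0],
    [-1, 0, 0, 0.04, 0],
  ],
)

```text
time_s: 9.85
eef_pos: [0.4804, 0.0333, 0.1852]
ee_rot: [-0.0, 0.725, 0.689, -0.0]
ft_force: [-0.0, -0.1, -0.2]
width: 0.0409
finger_force: 40.6
```

>>> apply_moves(
  plan=[
    [-1, 0.005, 0.001, 0.02, 0],
    [-1, 0.02, 0.005, 0.01, 0],
    [-1, 0.035, 0.009, 0, 0],
    [-1, 0.04, 0.01, 0, 0],
    [-1, 0.035, 0.009, 0, 0],
  ],
)

```text
time_s: 10.35
eef_pos: [0.6174, 0.0671, 0.2142]
ee_rot: [0.0, 0.725, 0.688, 0.0]
ft_force: [-0.5, 0.2, -0.4]
width: 0.0412
finger_force: 40.6
```

>>> apply_moves(
  plan=[
    [-1, 0.022, 0.006, 0, 0],
    [-1, 0.01, 0.003, 0, 0],
    [-1, 0, 0, 0, 0],
    [-1, 0, 0, -0.015, 0],
    [-1, 0, 0, -0.03, 0],
  ],
)

```text
time_s: 10.85
eef_pos: [0.648, 0.0757, 0.1694]
ee_rot: [0.001, 0.725, 0.688, 0.001]
ft_force: [0.9, -0.7, -2.0]
width: 0.0407
finger_force: 40.7
```

>>> apply_moves(
  plan=[
    [-1, 0, 0, -0.035, 0],
    [-1, 0, 0, -0.03, 0],
    [-1, 0, 0, -0.015, 0],
    [-1, 0, 0, -0.005, 0],
    [-1, 0, 0, 0, 0],
  ],
)

```text
time_s: 11.35
eef_pos: [0.6477, 0.076, 0.0836]
ee_rot: [-0.0, 0.725, 0.688, -0.0]
ft_force: [-0.5, 0.6, -0.9]
width: 0.0411
finger_force: 40.6
```

>>> apply_moves(
  plan=[
    [-1, 0, 0, -0.003, 0],
    [-1, 0, 0, -0.001, 0],
    [-1, 0, 0, -0.001, 0],
    [-1, 0, 0, 0, 0],
  ],
)

```text
time_s: 11.75
eef_pos: [0.648, 0.076, 0.0786]
ee_rot: [0.0, 0.725, 0.688, 0.0]
ft_force: [0.2, -0.8, -0.4]
width: 0.0412
finger_force: 40.6
```

>>> apply_moves(
  plan=[
    [-1, 0, 0, -0.001, 0],
    [-1, 0, 0, -0.0005, 0],
    [-1, 0, 0, 0, 0],
  ],
)

```text
time_s: 12.05
eef_pos: [0.6482, 0.0763, 0.0781]
ee_rot: [0.0, 0.725, 0.689, 0.0]
ft_force: [-8.2, -1.6, 16.5]
width: 0.0407
finger_force: 42.7
```

>>> apply_moves(
  plan=[
    [-1, 0, 0, 0.0015, 0],
    [-0.1, 0, 0, 0, 0],
    [0.2, 0, 0, 0, 0],
    [1, 0, 0, 0, 0],
    [1, 0, 0, 0, 0],
  ],
)

```text
time_s: 12.55
eef_pos: [0.6479, 0.076, 0.0781]
ee_rot: [-0.0, 0.725, 0.688, -0.0]
ft_force: [-0.6, -0.2, -0.3]
width: 0.0782
finger_force: 0.0
```

>>> apply_moves(
  plan=[
    [1, 0, 0, 0, 0],
    [1, 0, 0, 0.015, 0],
    [1, 0, 0, 0.035, 0],
    [1, 0, 0, 0.045, 0],
    [1, 0, 0, 0.03, 0],
  ],
)

```text
time_s: 13.05
eef_pos: [0.6484, 0.0765, 0.2074]
ee_rot: [0.001, 0.725, 0.689, 0.001]
ft_force: [-0.0, 0.1, 0.5]
width: 0.0854
finger_force: 0.0
```

>>> apply_moves(
  plan=[
    [1, -0.01, -0.008, 0, 0],
    [1, -0.025, -0.022, 0, 0],
    [1, -0.032, -0.028, 0, 0],
    [1, -0.032, -0.028, 0, 0],
    [1, -0.032, -0.028, 0, 0],
  ],
)

```text
time_s: 13.55
eef_pos: [0.5153, -0.0389, 0.2036]
ee_rot: [0.0, 0.725, 0.689, -0.0]
ft_force: [1.1, -0.4, 1.4]
width: 0.0859
finger_force: 0.0
```

>>> apply_moves(
  plan=[
    [1, -0.032, -0.028, 0, 0],
    [1, -0.02, -0.016, 0, 0],
    [1, -0.006, -0.004, 0, 0],
    [1, 0, 0, 0, 0],
    [1, 0, 0, 0, 0],
  ],
)

```text
time_s: 14.05
eef_pos: [0.4597, -0.0853, 0.2037]
ee_rot: [0.0, 0.725, 0.689, 0.0]
ft_force: [0.9, 0.8, 0.1]
width: 0.0857
finger_force: 0.0
```

```bash
python3 - <<'E'
from m import *
s=snap('scene','s4'); w=snap('wrist','w4')
st=bot.read_state(); print(st['eef_pos'])
cv2.imwrite('pics/c4.png',np.hstack([cv2.imread('pics/s4.png')[:, :400],cv2.imread('pics/w4.png')[:, 80:480]]))
E
```

```text
[ 0.45962628 -0.08501106  0.20334032]
```

View pics/c4.png

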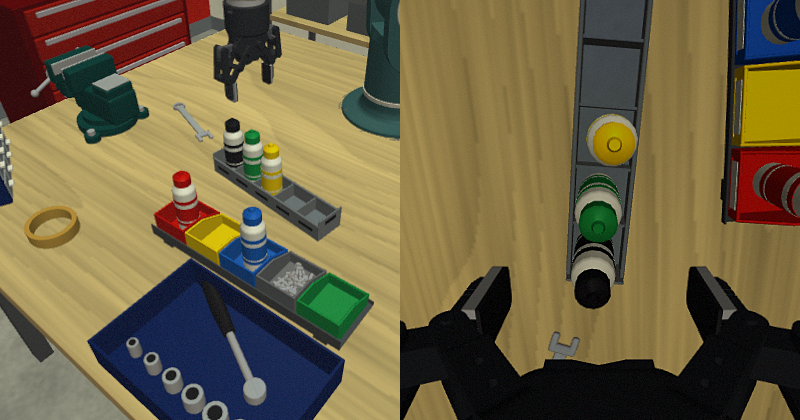

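Red and blue stand in their bins. The wrist view shows the green cap at about (280,222) in full-frame pixels. I'll cross-check its position and black's from this view.

```bash
python3 - <<'E'
from m import *
w=bot.grab_frame('wrist'); print(np.round(onplane(w,[(280,222),(273,289),(294,144)],.132),4).tolist())
E
```

```text
[[0.4593, -0.0837, 0.132], [0.4509, -0.14, 0.132], [0.4717, -0.0276, 0.132]]
```

>>> apply_moves(
  plan=[
    [1, 0, 0, -0.025, 0],
    [1, 0, 0, -0.04, 0],
    [1, 0, 0, -0.035, 0],
    [1, 0, 0, -0.02, 0],
    [1, 0, 0, -0.012, 0],
  ],
)

```text
time_s: 14.7
eef_pos: [0.4586, -0.0851, 0.0695]
ee_rot: [-0.001, 0.725, 0.689, -0.0]
ft_force: [-0.1, 0.2, 0.2]
width: 0.0854
finger_force: 0.0
```

>>> apply_moves(
  plan=[
    [1, 0, 0, -0.005, 0],
    [1, 0, 0, -0.003, 0],
    [1, 0, 0, 0, 0],
  ],
)

```text
time_s: 15.0
eef_pos: [0.4593, -0.086, 0.0637]
ee_rot: [0.0, 0.725, 0.689, 0.0]
ft_force: [0.1, 0.0, 0.3]
width: 0.0852
finger_force: 0.0
```

>>> apply_moves(
  plan=[
    [-1, 0, 0, 0, 0],
    [-1, 0, 0, 0, 0],
    [-1, 0, 0, 0, 0],
    [-1, 0, 0, 0, 0],
    [-1, 0, 0, 0, 0],
  ],
)

```text
time_s: 15.5
eef_pos: [0.4592, -0.0862, 0.0638]
ee_rot: [0.0, 0.725, 0.688, 0.0]
ft_force: [-1.4, -0.5, 8.9]
width: 0.0411
finger_force: 39.2
```

>>> apply_moves(
  plan=[
    [-1, 0, 0, 0, 0],
    [-1, 0, 0, 0.01, 0],
    [-1, 0, 0, 0.03, 0],
    [-1, 0, 0, 0.04, 0],
    [-1, 0, 0, 0.04, 0],
  ],
)

```text
time_s: 16.0
eef_pos: [0.4584, -0.0855, 0.185]
ee_rot: [-0.0, 0.725, 0.689, -0.0]
ft_force: [0.9, -0.9, -1.4]
width: 0.0411
finger_force: 40.8
```

>>> apply_moves(
  plan=[
    [-1, 0, 0, 0.03, 0],
    [-1, 0.007, 0.012, 0.01, 0],
    [-1, 0.016, 0.027, 0, 0],
    [-1, 0.022, 0.038, 0, 0],
    [-1, 0.022, 0.038, 0, 0],
  ],
)

```text
time_s: 16.5
eef_pos: [0.5263, 0.0305, 0.2232]
ee_rot: [0.0, 0.726, 0.688, -0.0]
ft_force: [0.6, -0.7, -0.7]
width: 0.0411
finger_force: 40.9
```

>>> apply_moves(
  plan=[
    [-1, 0.022, 0.038, 0, 0],
    [-1, 0.022, 0.038, 0, 0],
    [-1, 0.022, 0.038, 0, 0],
    [-1, 0.022, 0.038, 0, 0],
    [-1, 0.016, 0.028, 0, 0],
  ],
)

```text
time_s: 17.0
eef_pos: [0.63, 0.2125, 0.2224]
ee_rot: [-0.001, 0.725, 0.689, -0.0]
ft_force: [-0.4, -0.7, -0.7]
width: 0.0411
finger_force: 40.9
```

>>> apply_moves(
  plan=[
    [-1, 0.01, 0.018, 0, 0],
    [-1, 0.005, 0.009, 0, 0],
    [-1, 0, 0, 0, 0],
    [-1, 0, 0, -0.02, 0],
    [-1, 0, 0, -0.035, 0],
  ],
)

```text
time_s: 17.5
eef_pos: [0.6457, 0.2352, 0.1698]
ee_rot: [0.001, 0.726, 0.688, 0.002]
ft_force: [1.2, 0.9, -1.2]
width: 0.0409
finger_force: 40.9
```

>>> apply_moves(
  plan=[
    [-1, 0, 0, -0.035, 0],
    [-1, 0, 0, -0.03, 0],
    [-1, 0, 0, -0.015, 0],
    [-1, 0, 0, -0.004, 0],
    [-1, 0, 0, 0, 0],
  ],
)

```text
time_s: 18.0
eef_pos: [0.6451, 0.2357, 0.085]
ee_rot: [0.0, 0.725, 0.688, 0.0]
ft_force: [0.7, 1.2, -1.3]
width: 0.041
finger_force: 40.8
```

>>> apply_moves(
  plan=[
    [-1, 0, 0, -0.004, 0],
    [-1, 0, 0, -0.001, 0],
    [-1, 0, 0, -0.001, 0],
    [-1, 0, 0, 0, 0],
  ],
)

```text
time_s: 18.4
eef_pos: [0.645, 0.2361, 0.0786]
ee_rot: [0.0, 0.725, 0.688, 0.0]
ft_force: [0.4, -0.2, -1.0]
width: 0.0415
finger_force: 40.8
```

>>> apply_moves(
  plan=[
    [-1, 0, 0, -0.001, 0],
    [-1, 0, 0, 0, 0],
  ],
)

```text
time_s: 18.6
eef_pos: [0.6451, 0.2362, 0.0779]
ee_rot: [0.0, 0.725, 0.688, 0.0]
ft_force: [-1.4, -1.0, 5.4]
width: 0.041
finger_force: 41.4
```

>>> apply_moves(
  plan=[
    [-0.1, 0, 0, 0, 0],
    [0.2, 0, 0, 0, 0],
    [1, 0, 0, 0, 0],
    [1, 0, 0, 0, 0],
    [1, 0, 0, 0, 0],
  ],
)

```text
time_s: 19.1
eef_pos: [0.6449, 0.236, 0.0772]
ee_rot: [-0.0, 0.725, 0.688, -0.0]
ft_force: [0.1, 0.3, 0.5]
width: 0.0857
finger_force: 0.0
```

>>> apply_moves(
  plan=[
    [1, 0, 0, 0.015, 0],
    [1, 0, 0, 0.035, 0],
    [1, 0, 0, 0.045, 0],
    [1, 0, 0, 0.031, 0],
    [1, -0.01, -0.016, 0, 0],
  ],
)

```text
time_s: 19.6
eef_pos: [0.6364, 0.223, 0.2093]
ee_rot: [0.001, 0.725, 0.689, 0.004]
ft_force: [-0.4, 0.4, 0.4]
width: 0.0852
finger_force: 0.0
```

>>> apply_moves(
  plan=[
    [1, -0.022, -0.034, 0, 0],
    [1, -0.024, -0.036, 0, 0],
    [1, -0.024, -0.036, 0, 0],
    [1, -0.024, -0.036, 0, 0],
    [1, -0.024, -0.036, 0, 0],
  ],
)

```text
time_s: 20.1
eef_pos: [0.5158, 0.0409, 0.2042]
ee_rot: [0.0, 0.725, 0.689, 0.0]
ft_force: [1.1, -0.4, 0.3]
width: 0.0851
finger_force: 0.0
```

>>> apply_moves(
  plan=[
    [1, -0.024, -0.036, 0, 0],
    [1, -0.014, -0.022, 0, 0],
    [1, -0.006, -0.01, 0, 0],
    [1, 0, 0, 0, 0],
    [1, 0, 0, 0, 0],
  ],
)

```text
time_s: 20.6
eef_pos: [0.4736, -0.0251, 0.2038]
ee_rot: [0.0, 0.725, 0.689, 0.0]
ft_force: [1.0, 0.2, -0.5]
width: 0.0849
finger_force: 0.0
```

```bash
python3 - <<'E'
from m import *
s=snap('scene','s5'); st=bot.read_state(); print(st['eef_pos'])
E
```

```text
[ 0.47360123 -0.02470724  0.20364954]
```

View pics/s5.png

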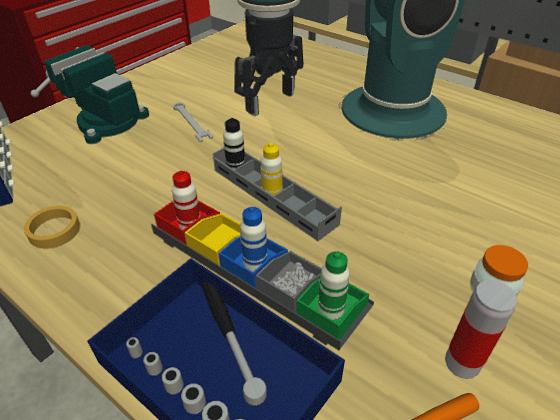

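Red, blue and green stand in their bins. The last one is yellow, which is still in the caddy at about (271,165).

>>> apply_moves(
  plan=[
    [1, 0, 0, -0.025, 0],
    [1, 0, 0, -0.04, 0],
    [1, 0, 0, -0.035, 0],
    [1, 0, 0, -0.02, 0],
    [1, 0, 0, -0.012, 0],
  ],
)

```text
time_s: 21.15
eef_pos: [0.4727, -0.0244, 0.0696]
ee_rot: [-0.001, 0.725, 0.689, -0.0]
ft_force: [1.6, -0.1, 0.1]
width: 0.0855
finger_force: 0.0
```

>>> apply_moves(
  plan=[
    [1, 0, 0, -0.005, 0],
    [1, 0, 0, -0.003, 0],
    [1, 0, 0, 0, 0],
  ],
)

```text
time_s: 21.45
eef_pos: [0.4734, -0.0258, 0.0638]
ee_rot: [0.0, 0.725, 0.689, 0.0]
ft_force: [-0.2, 0.6, 0.9]
width: 0.085
finger_force: 0.0
```

>>> apply_moves(
  plan=[
    [-1, 0, 0, 0, 0],
    [-1, 0, 0, 0, 0],
    [-1, 0, 0, 0, 0],
    [-1, 0, 0, 0, 0],
    [-1, 0, 0, 0, 0],
  ],
)

```text
time_s: 21.95
eef_pos: [0.4732, -0.0261, 0.0638]
ee_rot: [0.0, 0.725, 0.688, 0.0]
ft_force: [-1.3, -0.1, 8.4]
width: 0.0411
finger_force: 39.2
```

>>> apply_moves(
  plan=[
    [-1, 0, 0, 0, 0],
    [-1, 0, 0, 0.01, 0],
    [-1, 0, 0, 0.03, 0],
    [-1, 0, 0, 0.04, 0],
    [-1, 0, 0, 0.04, 0],
  ],
)

```text
time_s: 22.45
eef_pos: [0.4724, -0.0256, 0.185]
ee_rot: [-0.0, 0.725, 0.689, -0.0]
ft_force: [0.5, -0.7, -0.2]
width: 0.0409
finger_force: 40.9
```

>>> apply_moves(
  plan=[
    [-1, 0, 0, 0.03, 0],
    [-1, 0.015, 0.002, 0.01, 0],
    [-1, 0.03, 0.004, 0, 0],
    [-1, 0.04, 0.005, 0, 0],
    [-1, 0.04, 0.005, 0, 0],
  ],
)

```text
time_s: 22.95
eef_pos: [0.5991, -0.0102, 0.2241]
ee_rot: [0.0, 0.726, 0.688, -0.0]
ft_force: [-0.6, -0.4, -0.9]
width: 0.0407
finger_force: 40.9
```

>>> apply_moves(
  plan=[
    [-1, 0.03, 0.003, 0, 0],
    [-1, 0.015, 0.002, 0, 0],
    [-1, 0.005, 0, 0, 0],
    [-1, 0, 0, 0, 0],
    [-1, 0, 0, -0.02, 0],
  ],
)

```text
time_s: 23.45
eef_pos: [0.6483, -0.0049, 0.2056]
ee_rot: [0.001, 0.725, 0.688, 0.001]
ft_force: [0.9, 0.9, -0.9]
width: 0.0408
finger_force: 41.0
```

>>> apply_moves(
  plan=[
    [-1, 0, 0, -0.035, 0],
    [-1, 0, 0, -0.035, 0],
    [-1, 0, 0, -0.03, 0],
    [-1, 0, 0, -0.015, 0],
    [-1, 0, 0, -0.004, 0],
  ],
)

```text
time_s: 23.95
eef_pos: [0.6469, -0.0053, 0.0835]
ee_rot: [-0.001, 0.725, 0.688, -0.001]
ft_force: [-0.0, -0.7, -0.5]
width: 0.0412
finger_force: 40.9
```

>>> apply_moves(
  plan=[
    [-1, 0, 0, 0, 0],
    [-1, 0, 0, -0.003, 0],
    [-1, 0, 0, -0.002, 0],
    [-1, 0, 0, -0.001, 0],
    [-1, 0, 0, 0, 0],
  ],
)

```text
time_s: 24.45
eef_pos: [0.648, -0.005, 0.0785]
ee_rot: [0.0, 0.725, 0.688, 0.0]
ft_force: [-0.1, -0.6, -0.5]
width: 0.0407
finger_force: 40.9
```

>>> apply_moves(
  plan=[
    [-1, 0, 0, -0.001, 0],
    [-1, 0, 0, 0, 0],
  ],
)

```text
time_s: 24.65
eef_pos: [0.6482, -0.0049, 0.0779]
ee_rot: [0.0, 0.725, 0.688, 0.0]
ft_force: [-1.9, -0.3, 5.5]
width: 0.0408
finger_force: 41.5
```

>>> apply_moves(
  plan=[
    [-0.1, 0, 0, 0, 0],
    [0.2, 0, 0, 0, 0],
    [1, 0, 0, 0, 0],
    [1, 0, 0, 0, 0],
    [1, 0, 0, 0, 0],
  ],
)

```text
time_s: 25.15
eef_pos: [0.6479, -0.005, 0.0772]
ee_rot: [-0.0, 0.725, 0.688, -0.0]
ft_force: [0.9, -0.1, -1.1]
width: 0.0855
finger_force: 0.0
```

>>> apply_moves(
  plan=[
    [1, 0, 0, 0.015, 0],
    [1, 0, 0, 0.035, 0],
    [1, 0, 0, 0.045, 0],
    [1, 0, 0, 0.04, 0],
    [1, 0, 0, 0.02, 0],
  ],
)

```text
time_s: 25.65
eef_pos: [0.6488, -0.0044, 0.2373]
ee_rot: [0.002, 0.725, 0.689, 0.002]
ft_force: [0.6, -0.6, 0.1]
width: 0.0853
finger_force: 0.0
```

>>> apply_moves(
  plan=[
    [1, -0.02, 0, 0.03, 0],
    [1, -0.04, 0, 0.01, 0],
    [1, -0.03, 0, 0, 0],
    [1, -0.01, 0, 0, 0],
    [1, 0, 0, 0, 0],
  ],
)

```text
time_s: 26.15
eef_pos: [0.5473, -0.0052, 0.2735]
ee_rot: [0.001, 0.725, 0.688, -0.0]
ft_force: [0.2, -0.3, 0.5]
width: 0.0853
finger_force: 0.0
```

```bash
python3 - <<'E'
from m import *
s=snap('scene','s6'); st=bot.read_state(); print(st['eef_pos'],st['time_s'])
E
```

```text
[ 0.54817905 -0.00522813  0.27319632] 26.2
```

View pics/s6.png

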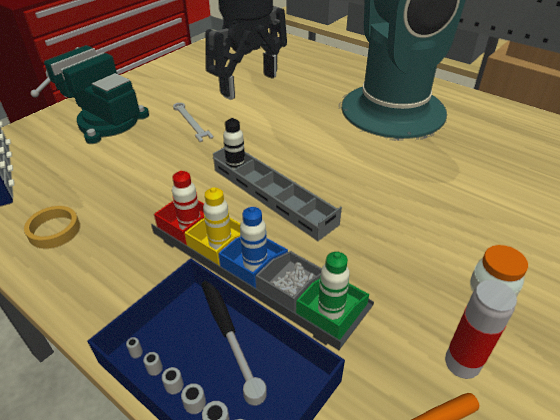

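All four bottles stand upright in the bins of their own colour. Black is still in the caddy at (233,142), and the gripper is clear.

```bash
python3 -c "
from cell import bot
print(bot.job_done())"
```

```text
the job is handed in; nothing more can be done
None
```

The red, blue, green and yellow bottles are standing upright in the bins of their own colours, the black bottle is still in the caddy, and I handed the job in at about 26 s.

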